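Lock the reader stage and hold a sample slide flush on its sloped window

ROBOT

A 6-joint arm with a two-finger parallel gripper is mounted at the origin on the work surface. World frame = base frame: x ahead of the robot, y to its left, z up, the work surface at z = 0. Lengths are in m, angles in rad, forces in N, time in s.
With the tool pointing down it reaches from about 0.4 to 0.825 m from the base axis. Payload 7 kg.
Tool frame: the origin (TCP) lies at the very end of the fingers, on their centre line; the grasp point (between the pads) lies 19 mm behind it (env.hold_point_z is the distance from the TCP to the grasp point, in m); z points along the fingers, y is the line along which they close (so a half turn about z gives the same grasp; the last joint's range is limited). The gripper opens to 88 mm and grips with 3 to 60 N. Pads are 19 mm wide; open, the fingers measure 130 mm over their backs; the gripper's body (78 mm by 193 mm) begins 47 mm behind the grasp point.
Start: joints at [1.598, 0.359, 0.012, 0, -1.224, -0.288], TCP at [0.174, 0.652, 0.227] pointing down, gripper open.
Joint ranges: [-3.07, 3.07], [-1.43, 2.12], [-1.02, 1.25], [-3.03, 1.67], [-3.05, -0], [-3.03, 3.03]. Speed limits (rad/s): [2.39, 2.39, 3.01, 3.14, 3.14, 3.14].

INTERFACE

Orientations are given as a rotation vector (axis times angle).
In Python, from workcell import env gives the robot as it stands.
- The arm moves only by the tool arm_command, never from a script. Its argument "plan" is a list that holds one entry, the list of rows, each a list of 5 numbers: the shift along the tool's x, y, z in normalised numbers (1 is 75 cm), then the turn about the tool's z in shares of pi/2 rad (1.0 is pi/2 rad), then the finger opening in mm, from 0 to 87.6. A call has 1 to 8 rows; each row is the pose to reach, as a shift and turn from the pose commanded when the call began, along the tool's axes at that moment; what a row does not reach only later rows make up. A row lasts 1/8 s, in which the tool goes at most 62.5 mm and 10.7 degrees, less where a joint would pass 70% of its speed; a pose out of reach is approached as far as the arm can. A shift or turn number past 1, either way, is cut back to 1. A call with a gripper value outside its range is refused whole. The fingers move at their own pace and stop on an object; "grip_force" is the grip in N (left out, the last holds). Time passes only in rows, so rows that repeat a pose let the fingers close. It gives the time, the measured TCP pose, the force, the opening and the grip force at its end, in the units of the state.
- env.observe(): the state, without advancing time (a new reading comes with each control period).
- env.grab_frame(name): name is "scene" or "side" or "wrist"; returns a dict with "frame" (480x640x3 uint8, red, green, blue), "fovy" (degrees; the focal length in pixels is half the picture's height over the tangent of half this angle, whatever the lens; pixels are square), "cx", "cy" (the principal point, pixels), "k1" (the pictures are not rectified: a ray, as slopes to the right and down, at radius r is drawn at 1 + k1 r^2 times it, then the intrinsics apply), "T" (4x4, takes a point from camera to world coordinates); the wrist camera has in their place "hand_eye" (4x4, takes a point from camera to tool coordinates, whose origin is the TCP and whose axes are the flange's). Camera axes: x right, y down, z forward; pixel columns grow to the right and rows downward; lengths in m; the calibration is good to about 2 mm. A picture is of the moment at which its call begins: read the wrist's pose just before it. There is no depth.
- env.sign_off(): hands the job in; it is judged then, once.
The state is a dict: "t": time; "joints": joint angles; "dq": joint speeds; "tau": joint torques, N m; "tool_pos": TCP position; "orientation": TCP orientation; "ft_force": force on the tool from outside, world axes, zero at the start; "moment": the same for the moment, N m; "opening": opening from 0.0 (shut) to 1.0 (fully open); "grip_force": force on a finger pad.
Only numpy, scipy, OpenCV 4.12 (cv2) and the standard library are available. Lean on these libraries where they do the work, as an engineer would, in place of code of your own. Each camera call takes 0.05 s, during which the arm holds its last target. There are 200 camera calls.

TASK

The colour reader's sloped stage has been pulled forward on its rail: push its carriage back until it is fully home, then swing the red-knobbed lever all the way across in front of it to lock it. Pick up the sample slide with the blue grip, tilt it to match the sloped face and press it flush on the face, centred and square over the round window, with a light steady push of about 10 N. Finish while still holding it pressed there, do not let go, and leave the other slides, the bottle, the beaker and the spatula alone.

Things in the scene. Friction and masses are not known exactly. Their poses are not given: they have to be found in the camera images.
- reader: Fixed white base plate of the reader, 270 x 180 mm, 15 mm thick. Its origin lies on the table under the plate's middle (plate spans x -140 to +130 mm); its x axis is the rail direction, pointing away from the robot; z up. At its far end a blue stop block 30 mm tall on the plate.
- carriage (a joint): Travel of the grey carriage along the reader's +x (m): 0 pulled fully forward, 0.06 fully home against its stop. Starts at 0 to 0.025. Slides with about 2 N of friction and stays where left.
- push_pad (a point): Middle of the carriage's upright front face (black rubber pad), the face to push on. The face looks to the reader's -x, is 90 mm wide and reaches from 17 to 47 mm above the table; this point is 32 mm above the table. The carriage is 110 mm long behind it. Axes parallel to the reader's.
- stage: Sloped stage on the carriage: white face 100 mm (x, up the slope) by 80 mm (y) over a grey wedge. Origin: middle of its low front edge, 55 mm above the table; x runs up the face, away from the robot; z is the outward normal, leaning towards the robot. The slope differs each time, 0.18 to 0.45 rad from level, and is stiffly set: it does not give under pushes up to 30 N.
- window (a point): Centre of the round dark window (36 mm across, blue rim) in the middle of the stage's face, on the surface of the face, 50 mm up the slope from the low edge. Axes as stage: x up the slope, y across, z out of the face.
- lever (a joint): Angle of the flat steel lock lever (rad) about its vertical pivot: 0 to 0.25 at the start (open, pointing to the reader's -x), pi/2 locked (pointing to the reader's -y, across in front of the carriage). Turns anticlockwise seen from above as it locks; light friction (0.06 N m), stays where left.
- lever_knob (a point): On the axis of the red upright round knob at the lever's free end: 16 mm diameter, 40 mm tall, from 35 to 75 mm above the table (its lower end stands on the lever's bar); this point is 61 mm above the table and 75 mm from the pivot.
- lever_pivot (a point): On the vertical pivot axis of the lever, at the height of lever_knob; 40 mm towards the robot and 68 mm to the left (+y) of the reader's origin, in the reader's frame.
- tray: Fixed grey tray, 110 x 300 mm (x, y), rim 12 mm high, floor 4 mm thick, where three slides lie side by side 95 mm apart. Origin on the table under its middle.
- slide_blue: The sample slide to use: a flat plate 70 x 50 mm (x, y), 6 mm thick (terracotta sample tile beneath, white holder above) with an upright blue grip bar on its middle: 36 mm long (x), 14 mm thick (y), from 6 to 46 mm above the underside. Origin at the centre of the underside, z up along the grip. 80 g, give or take a third. Lies on the tray floor.
- slide_yellow: Another slide of the same size with a yellow grip: leave alone. Origin at the centre of its underside.
- slide_black: Another slide of the same size with a black grip: leave alone. Origin at the centre of its underside.
- bottle_a: Glass bottle with blue cap, 70 mm diameter, 140 mm tall, standing behind and between the reader and the tray; origin at the centre of its underside. Leave alone.
- beaker: Clear open beaker, 70 mm across, 85 mm tall, on the left; origin at the centre of its underside. Leave alone.
- spatula: Spatula 150 mm long lying on the left; origin at the middle of its underside. Leave alone.
There are look-alikes about, which are no part of the job. What is shaped like the slide_blue but pink is not meant.

How it is judged:
By the outcome, as a careful person would: the job done as asked, in the order asked, and still so for the second after the job is handed in, while the arm keeps its last pose, push and grip.
It also fails if it takes over 67 s, if anything falls off the work surface, if the arm or the gripper's body presses on something with over 40 N, if the wrist force passes 120 N, or if a joint passes its speed limit or range.

## Working session

There is one attempt and no reset: what is moved stays moved. The work goes in short steps, Python scripts to look and compute and a tool call to move; the robot and the scene stay as the last step left them, time stands still between calls to the robot, and variables do not carry over. Pictures are saved under pics/ and viewed, at most 10 in all, crops included, and the job is handed in when it is done.

Besides the shell and the picture viewer there is one more tool, called after ">>>" by a JSON object that holds its "method" and its "body". arm_command: Moves the arm, as the interface text tells. Its arguments: {"type":"object","properties":{"plan":{"type":"array"},"grip_force":{"type":"number"}},"required":["plan"]}

```bash
mkdir -p pics; ls
python3 - <<'E'
from workcell import env
import cv2,numpy as np
s=env.observe();print({k:np.round(v,4).tolist() for k,v in s.items()})
for n in("scene","side","wrist"):
    g=env.grab_frame(n);cv2.imwrite(f"pics/{n}0.png",g["frame"][...,::-1])
    print(n,g["fovy"],g["cx"],g["cy"],g["k1"],np.round(g.get("T",g.get("hand_eye")),4).tolist())
E
```

```text
pics
{'t': 0.0, 'joints': [1.5981, 0.3594, 0.0111, -0.0003, -1.2241, -0.2881], 'dq': [0.0019, 0.0005, -0.0004, -0.0008, 0.0005, -0.001], 'tau': [-0.0012, -58.2722, 29.3061, 6.9968, 0.007, -0.0002], 'tool_pos': [0.1739, 0.6517, 0.2256], 'orientation': [3.1133, -0.4084, -0.0001], 'ft_force': [0.0332, -0.827, 0.5328], 'moment': [-0.0018, -0.0081, -0.0188], 'grip_force': 0.0, 'opening': 0.9957}
scene 43.75651975794652 313.4248632583112 241.89365016284142 -0.1851593668487257 [[-0.0397, 0.7877, -0.6148, 1.5205], [0.9991, 0.0222, -0.0361, 0.0855], [-0.0148, -0.6157, -0.7879, 1.2722], [0.0, 0.0, 0.0, 1.0]]
side 42.436604615026226 332.10067964755433 245.95420963143619 -0.17494326272866217 [[0.997, -0.0571, 0.0529, 0.4609], [-0.0773, -0.645, 0.7603, -1.1466], [-0.0093, -0.7621, -0.6474, 1.0769], [0.0, 0.0, 0.0, 1.0]]
wrist 65.72836561610264 322.0863439879608 239.03157325412585 -0.01929171830177552 [[0.0006, -0.958, -0.2867, 0.0772], [1.0, 0.0007, -0.0001, 0.0004], [0.0003, -0.2867, 0.958, -0.1566], [0.0, 0.0, 0.0, 1.0]]
```

View pics/scene0.png

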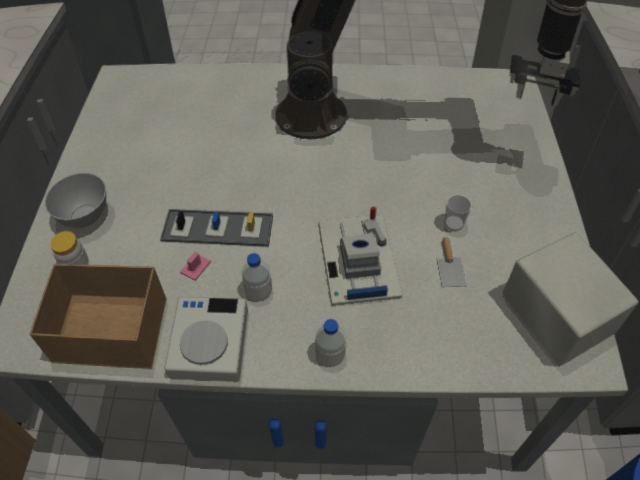

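View pics/side0.png

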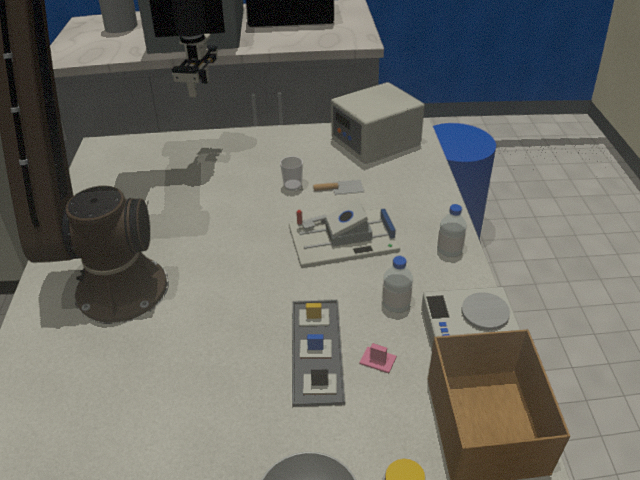

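The scene view shows the reader at about (360,260), with the red knob at (373,212). The tray is at (218,227) with the blue slide in its middle at (217,222), the beaker is at (457,213) and the spatula at (450,262). The side view agrees: knob (299,217), window (346,216), blue slide (316,343). The pink look-alike is at (378,357).

```bash
cat > h.py <<'E'
from workcell import env
import cv2,numpy as np
from scipy.spatial.transform import Rotation as R
def tool():
    s=env.observe();M=np.eye(4);M[:3,:3]=R.from_rotvec(s["orientation"]).as_matrix();M[:3,3]=s["tool_pos"];return M
def grab(n,save=None):
    M=tool() if n=="wrist" else None
    g=env.grab_frame(n);g["W"]=M@g["hand_eye"] if n=="wrist" else g["T"]
    if save: cv2.imwrite(f"pics/{save}.png",g["frame"][...,::-1])
    return g
def KD(g):
    f=240/np.tan(np.radians(g["fovy"]/2));return np.array([[f,0,g["cx"]],[0,f,g["cy"]],[0,0,1.]]),np.array([g["k1"],0,0,0.])
def ray(g,px):
    K,D=KD(g);u=cv2.undistortPoints(np.array(px,float).reshape(-1,1,2),K,D)[:,0]
    d=np.c_[u,np.ones(len(u))]@g["W"][:3,:3].T;return g["W"][:3,3],d/np.linalg.norm(d,axis=1)[:,None]
def onz(g,px,z):
    o,d=ray(g,px);return o+d*((z-o[2])/d[:,2])[:,None]
def tri(rays):
    A=sum(np.eye(3)-np.outer(d,d) for o,d in rays);b=sum((np.eye(3)-np.outer(d,d))@o for o,d in rays);return np.linalg.solve(A,b)
def proj(g,P):
    K,D=KD(g);I=np.linalg.inv(g["W"]);return cv2.projectPoints(np.atleast_2d(P).astype(float),cv2.Rodrigues(I[:3,:3])[0],I[:3,3],K,D)[0][:,0]
def shift(target):
    M=tool();return 1000*M[:3,:3].T@(np.array(target)-M[:3,3])
def mask(g,lo,hi,minarea=20):
    h=cv2.cvtColor(g["frame"],cv2.COLOR_RGB2HSV);m=cv2.inRange(h,np.array(lo),np.array(hi))
    n,l,st,c=cv2.connectedComponentsWithStats(m);return m,l,[(i,st[i].tolist(),c[i].round(1).tolist()) for i in range(1,n) if st[i,4]>=minarea]
E
python3 - <<'E'
from h import *
g=grab("scene");h=grab("side")
print("knob",onz(g,[[373,212]],.06),onz(h,[[299,217]],.06))
print("plate corners",onz(g,[[320,219],[399,295],[328,304],[372,215]],.015).round(3))
print("window",onz(g,[[360,244]],.07),onz(h,[[346,216]],.07))
print("blue",onz(g,[[217,217]],.05),onz(h,[[316,340]],.05))
print(tool().round(3))
print("shift to (.5,.05,.3)",shift([.5,.05,.3]))
E
```

```text
knob [[0.46854606 0.18548337 0.06      ]] [[0.46447055 0.17554061 0.06      ]]
plate corners [[0.459 0.043 0.015]
 [0.702 0.249 0.015]
 [0.733 0.072 0.015]
 [0.441 0.186 0.015]]
window [[0.58590331 0.14912861 0.07      ]] [[0.58966263 0.15565025 0.07      ]]
blue [[ 0.48875855 -0.23481108  0.05      ]] [[ 0.48524772 -0.2539589   0.05      ]]
[[ 0.966 -0.258 -0.     0.174]
 [-0.258 -0.966 -0.001  0.652]
 [ 0.     0.001 -1.     0.226]
 [ 0.     0.     0.     1.   ]]
shift to (.5,.05,.3) [470.18704293 497.577687   -73.43185296]
```

The manual's scale: shifts go in shares of 75 cm and turns go in shares of pi/2 rad. Converting my numbers, 430 mm / 750 = 0.5733, 425 mm / 750 = 0.5667, -21 degrees / 90 = -0.2333.

>>> {"method": "arm_command", "body": {"plan": [[[0.08,0.08,-0.1,-0.1111,87],[0.1467,0.1467,-0.1,-0.2333,87],[0.2133,0.2133,-0.1,-0.2333,87],[0.2867,0.2827,-0.1,-0.2333,87],[0.36,0.3547,-0.1,-0.2333,87],[0.4333,0.4267,-0.1,-0.2333,87],[0.5,0.496,-0.1,-0.2333,87],[0.5733,0.5667,-0.1,-0.2333,87]]]}}

```text
t: 1.25
tool_pos: [0.4178, 0.2354, 0.3014]
orientation: [-3.136, -0.167, -0.001]
ft_force: [0.5, 1.3, 0.1]
opening: 0.994
grip_force: 0.0
```

>>> {"method": "arm_command", "body": {"plan": [[[0,0,0,0,87],[0,0,0,0,87]]]}}

```text
t: 1.5
tool_pos: [0.4174, 0.2371, 0.301]
orientation: [-3.137, -0.164, -0.0]
ft_force: [-0.3, 1.1, 0.3]
opening: 0.991
grip_force: 0.0
```

Run:
```python
from h import *
print(tool().round(4)); s=env.observe(); print(s["t"],np.round(s["joints"],3))
g=grab("wrist","w1")
```

```text
[[ 9.946e-01  1.042e-01  0.000e+00  4.174e-01]
 [ 1.042e-01 -9.946e-01  4.000e-04  2.371e-01]
 [ 1.000e-04 -4.000e-04 -1.000e+00  3.010e-01]
 [ 0.000e+00  0.000e+00  0.000e+00  1.000e+00]]
1.5 [ 0.927 -0.012 -0.277 -0.    -1.306  0.748]
```

View pics/w1.png

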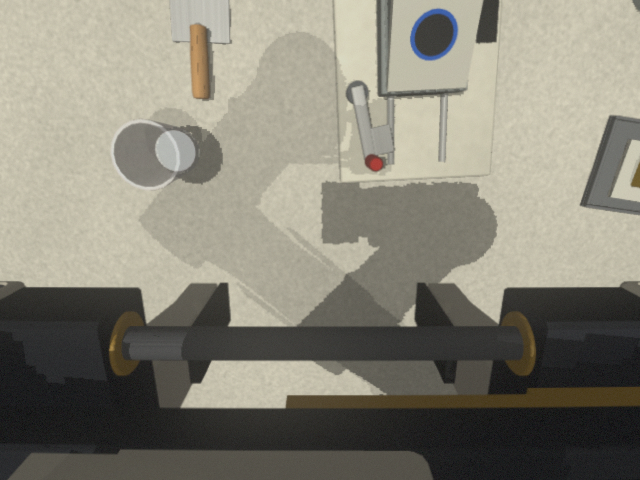

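The wrist view shows the reader at upper right, turned slightly. The pivot is at (357,93), the red knob at (375,163), the window centre at (434,35) and the low stage edge at about v=93. The beaker and spatula are clear to the left.

To row units: 92 mm / 750 = 0.1227, 70 mm / 750 = 0.0933.

>>> {"method": "arm_command", "body": {"plan": [[[0.0333,0.0467,0,0,87],[0.06,0.0933,0,0,87],[0.08,0.1227,0,0,87],[0.08,0.1227,0,0,87],[0.08,0.1227,0,0,87]]]}}

```text
t: 2.17
tool_pos: [0.4863, 0.1533, 0.3007]
orientation: [3.137, 0.168, -0.001]
ft_force: [1.0, 0.4, -0.1]
opening: 0.991
grip_force: 0.0
```

Run:
```python
from h import *
print(tool().round(4)); s=env.observe(); print(s["t"],np.round(s["joints"],3))
g=grab("wrist","w2")
m,l,c=mask(g,[0,130,60],[8,255,255]);print("red",c)
m2,l2,c2=mask(g,[105,120,60],[130,255,255]);print("blue",c2)
```

```text
[[ 9.943e-01  1.068e-01 -4.000e-04  4.863e-01]
 [ 1.068e-01 -9.943e-01 -1.000e-04  1.533e-01]
 [-4.000e-04  1.000e-04 -1.000e+00  3.007e-01]
 [ 0.000e+00  0.000e+00  0.000e+00  1.000e+00]]
2.175 [ 0.691  0.042 -0.222 -0.    -1.307  0.987]
red [(1, [283, 214, 12, 13, 116], [288.4, 220.2])]
blue [(1, [315, 81, 43, 43, 402], [336.2, 100.8]), (2, [623, 218, 17, 30, 211], [633.7, 235.0])]
```

View pics/w2.png

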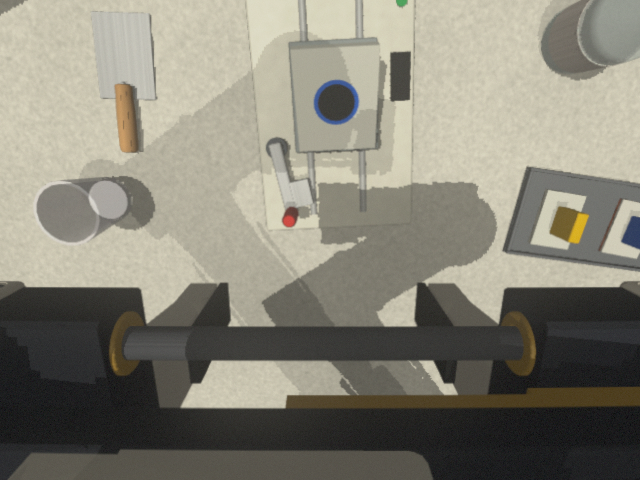

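The stage face is seen with corners at about (290,43), (378,38), (379,148) and (297,151). The window rim is centred at (336,101), the knob top at (288,220) and the pivot at (277,147). The plate's front corners are at (268,229) and (411,222).

Run:
```python
from h import *
from scipy.optimize import brentq
g=grab("wrist");sc=grab("scene");sd=grab("side")
pl=onz(g,[[268,229],[411,222]],.015);print("plate front",pl.round(4),np.linalg.norm(pl[1]-pl[0]))
d=pl[0]-pl[1];d/=np.linalg.norm(d);rx=np.array([d[1],-d[0],0]);print("yaw plate",np.degrees(np.arctan2(rx[1],rx[0])))
org=(pl[0]+pl[1])/2+.14*rx;print("origin",org)
pv=onz(g,[[277,147]],.04);print("pivot",pv, "exp",org-.04*rx+.068*d)
kn=onz(g,[[288.4,220.2]],.073);print("knob",kn,np.linalg.norm((kn-pv)[0,:2]))
# outer faces, sub-pixel: face quad by brightness in grayscale
low=onz(g,[[297,151],[379,148]],.055);print("low",low.round(4),np.linalg.norm(low[0]-low[1]))
a=low[0]-low[1];print("yaw low",np.degrees(np.arctan2(-a[0],a[1])))
o,dd=ray(g,[[290,43],[378,38]])
w=[]
for i,lo in((0,low[0]),(1,low[1])):
    def f(s):
        n=np.array([-np.sin(s)*rx[0],-np.sin(s)*rx[1],np.cos(s)]);t=((low.mean(0)-o)@n)/(dd[i]@n);return np.linalg.norm(o+t*dd[i]-lo)-.1
    for s in np.linspace(0.05,.6,12): w.append((i,round(s,2),round(f(s)*1000,1)))
print(w)
# window triangulation
def rim(g,c0):
    m,l,c=mask(g,[100,90,30],[135,255,255],5);best=min(c,key=lambda k:np.hypot(k[2][0]-c0[0],k[2][1]-c0[1]))
    p=cv2.findNonZero((l==best[0]).astype(np.uint8));h=cv2.convexHull(p);e=cv2.minAreaRect(h) if len(h)<5 else cv2.fitEllipse(h);print(best,e);return e[0]
P=[rim(g,(336,101)),rim(sc,(360,244)),rim(sd,(346,216))]
rs=[]
for G,p in zip((g,sc,sd),P):
    oo,d2=ray(G,[p]);rs.append((oo,d2[0]))
for k in([0,1],[0,2],[1,2],[0,1,2]):
    X=tri([rs[j] for j in k]);print(k,X.round(4))
b=org+0;print("reader frame window",(X-org)@rx,(X-org)@d)
for q,v in(("low mid",low.mean(0)),):print(q,(v-org)@rx,(v-org)@d)
```

```text
plate front [[0.4369 0.2149 0.015 ]
 [0.4647 0.041  0.015 ]] 0.17610981479770005
yaw plate 9.090797203526302
origin [0.5890147  0.15011137 0.015     ]
pivot [[0.53777367 0.20834277 0.04      ]] exp [0.53877317 0.21093726 0.015     ]
knob [[0.46541401 0.18696291 0.073     ]] 0.07545209031564963
low [[0.5368 0.1853 0.055 ]
 [0.5493 0.0996 0.055 ]] 0.0866182253227734
yaw low 8.255947491620239
[(0, np.float64(0.05), np.float64(2.9)), (0, np.float64(0.1), np.float64(2.2)), (0, np.float64(0.15), np.float64(1.8)), (0, np.float64(0.2), np.float64(1.7)), (0, np.float64(0.25), np.float64(1.8)), (0, np.float64(0.3), np.float64(2.2)), (0, np.float64(0.35), np.float64(2.9)), (0, np.float64(0.4), np.float64(3.8)), (0, np.float64(0.45), np.float64(5.1)), (0, np.float64(0.5), np.float64(6.6)), (0, np.float64(0.55), np.float64(8.4)), (0, np.float64(0.6), np.float64(10.6)), (1, np.float64(0.05), np.float64(4.2)), (1, np.float64(0.1), np.float64(3.6)), (1, np.float64(0.15), np.float64(3.2)), (1, np.float64(0.2), np.float64(3.1)), (1, np.float64(0.25), np.float64(3.2)), (1, np.float64(0.3), np.float64(3
[... 216 characters left out ...]
64(0.6), np.float64(12.1))]
(1, [314, 80, 45, 44, 499], [336.1, 101.1]) ((335.992431640625, 101.71471405029297), (43.262672424316406, 44.65812301635742), 51.14603042602539)
(2, [352, 241, 17, 7, 49], [359.5, 244.1]) ((359.8603210449219, 243.6235809326172), (6.78261137008667, 15.992627143859863), 88.7037353515625)
(24, [346, 211, 7, 6, 11], [350.0, 212.5]) ((346.2727355957031, 214.4545440673828), (6.872594833374023, 12.922163963317871), 76.71747589111328)
[0, 1] [0.5886 0.1496 0.0749]
[0, 2] [0.5892 0.1508 0.0789]
[1, 2] [0.5906 0.1489 0.0792]
[0, 1, 2] [0.5896 0.1499 0.0782]
reader frame window 0.0005741978350086877 -0.00029599721538377396
low mid -0.04659711303812037 -0.00029245906874134694
```

```bash
cat >> h.py <<'E'
YAW=np.radians(8.8);ORG=np.array([.589,.1501,0]);RX=np.array([np.cos(YAW),np.sin(YAW),0]);RY=np.array([-RX[1],RX[0],0])
def rd(x,y,z): return ORG+x*RX+y*RY+np.array([0,0,z])
def inrd(p): p=np.array(p)-ORG; return np.array([p@RX,p@RY,p[2]])
E
python3 - <<'E'
from h import *
for p in((-.09,-.01,.15),(-.09,-.01,.03)):print(shift(rd(*p)).round(1))
g=grab("wrist")
for z in(.02,.04):print([inrd(q).round(3) for q in onz(g,[[300,180],[313,205],[311,170],[361,170]],z)])
E
```

```text
[ 12.4  28.1 151.1]
[ 12.4  28.1 271.1]
[array([-0.081,  0.044,  0.02 ]), array([-0.112,  0.03 ,  0.02 ]), array([-0.07,  0.03,  0.02]), array([-0.073, -0.028,  0.02 ])]
[array([-0.079,  0.042,  0.04 ]), array([-0.108,  0.029,  0.04 ]), array([-0.068,  0.029,  0.04 ]), array([-0.071, -0.026,  0.04 ])]
```

To row units: 271 mm / 750 = 0.3613, 180 mm / 750 = 0.24, -2.6 degrees / 90 = -0.0289.

>>> {"method": "arm_command", "body": {"plan": [[[0.0053,0.0133,0.06,-0.0289,0],[0.0133,0.0267,0.12,-0.0289,0],[0.016,0.0373,0.18,-0.0289,0],[0.016,0.0373,0.24,-0.0289,0],[0.016,0.0373,0.2933,-0.0289,0],[0.016,0.0373,0.3333,-0.0289,0],[0.016,0.0373,0.3613,-0.0289,0],[0.016,0.0373,0.3613,-0.0289,0]]]}}

```text
t: 3.42
tool_pos: [0.5005, 0.1252, 0.0287]
orientation: [3.131, 0.238, -0.005]
ft_force: [-0.7, 1.6, 0.9]
opening: 0.141
grip_force: 0.0
```

To row units: 55 mm / 750 = 0.0733, 50 mm / 750 = 0.0667.

>>> {"method": "arm_command", "body": {"plan": [[[0.0133,0,0,0,0],[0.0267,0,0,0,0],[0.04,0,0,0,0],[0.0533,0,0,0,0],[0.0667,0,0,0,0],[0.0733,0,0,0,0]]]}}

```text
t: 4.18
tool_pos: [0.5565, 0.1338, 0.0298]
orientation: [3.132, 0.237, -0.0]
ft_force: [-2.2, -0.7, 0.9]
opening: 0.004
grip_force: 1.2
```

To row units: 18 mm / 750 = 0.024, 12 mm / 750 = 0.016.

>>> {"method": "arm_command", "body": {"plan": [[[0.008,0,0,0,0],[0.016,0,0,0,0],[0.024,0,0,0,0],[0.024,0,0,0,0]]]}}

```text
t: 4.68
tool_pos: [0.5747, 0.1368, 0.03]
orientation: [-3.132, -0.237, -0.002]
ft_force: [-0.9, -0.6, 0.8]
opening: 0.006
grip_force: 0.0
```

To row units: 8 mm / 750 = 0.0107, 6 mm / 750 = 0.008.

>>> {"method": "arm_command", "body": {"plan": [[[0.004,0,0,0,0],[0.008,0,0,0,0],[0.0107,0,0,0,0],[0.0107,0,0,0,0]]]}}

```text
t: 5.18
tool_pos: [0.5774, 0.1366, 0.0294]
orientation: [3.131, 0.236, -0.012]
ft_force: [-16.2, 1.9, 10.0]
opening: 0.005
grip_force: 7.9
```

To row units: -200 mm / 750 = -0.2667, -120 mm / 750 = -0.16.

>>> {"method": "arm_command", "body": {"plan": [[[-0.0267,0,0,0,0],[-0.0667,0,-0.0133,0,20],[-0.1,0,-0.08,0,50],[-0.1,0,-0.16,0,50],[-0.1133,-0.0133,-0.2267,0,50],[-0.1133,-0.0267,-0.2667,0,50],[-0.1133,-0.0267,-0.2667,0,50]]]}}

```text
t: 6.05
tool_pos: [0.4962, 0.1461, 0.2333]
orientation: [-3.129, -0.239, -0.01]
ft_force: [-1.1, -0.8, 0.2]
opening: 0.561
grip_force: 0.0
```

Run:
```python
from h import *
print(tool().round(4), env.observe()["t"])
g=grab("wrist","w3")
m,l,c=mask(g,[0,130,60],[8,255,255]);print("red",c)
m2,l2,c2=mask(g,[105,120,60],[130,255,255]);print("blue",c2)
kn=onz(g,[c[0][2]],.072)[0];print(kn,inrd(kn)); kn[2]=.12;print(shift(kn));
```

```text
[[ 0.9884  0.1516  0.006   0.4962]
 [ 0.1515 -0.9884  0.0037  0.1461]
 [ 0.0065 -0.0028 -1.      0.2333]
 [ 0.      0.      0.      1.    ]] 6.05
red [(1, [266, 240, 14, 14, 156], [272.3, 246.9])]
blue [(1, [307, 19, 56, 60, 776], [334.9, 46.9])]
[0.46525498 0.18692373 0.072     ] [-0.11665484  0.05532149  0.072     ]
[-23.73696616 -45.36575402 111.34799387]
```

View pics/w3.png

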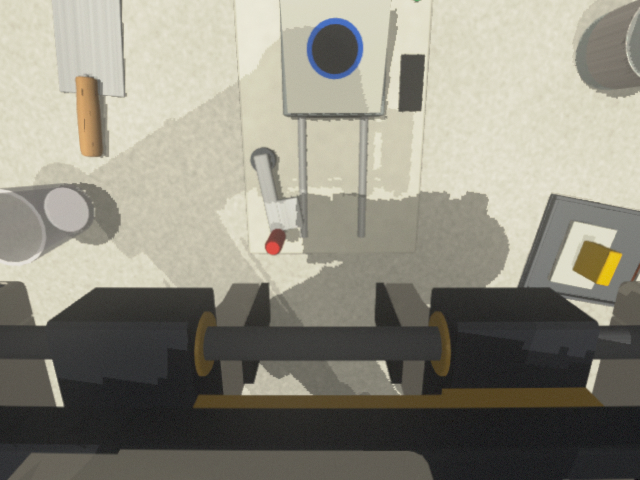

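The carriage has moved back. The window is now at (335,47) and the low edge at v≈115. The lever is still open with its knob at (272,247). I'll grip the knob loosely and carry it round the arc.

To row units: 191 mm / 750 = 0.2547, 165 mm / 750 = 0.22.

>>> {"method": "arm_command", "body": {"plan": [[[-0.016,-0.0333,0.04,0,50],[-0.032,-0.06,0.0933,0,50],[-0.032,-0.06,0.16,0,50],[-0.032,-0.06,0.22,0,50],[-0.032,-0.06,0.2547,0,50],[-0.032,-0.06,0.2547,0,50]]]}}

```text
t: 6.85
tool_pos: [0.4624, 0.1839, 0.0364]
orientation: [3.129, 0.236, -0.008]
ft_force: [-0.0, 1.0, 0.1]
opening: 0.571
grip_force: 0.0
```

>>> {"method": "arm_command", "body": {"plan": [[[0,0,0,0,25],[0,0,0,0,10],[0,0,0,0,10],[0,0,0,0,10],[0,0,0,0,10]]], "grip_force": 5}}

```text
t: 7.48
tool_pos: [0.4644, 0.1859, 0.0396]
orientation: [-3.132, -0.237, -0.001]
ft_force: [-1.0, 0.4, 4.1]
opening: 0.184
grip_force: 5.0
```

Run:
```python
from h import *
M=tool();print(M.round(4), env.observe()["t"])
pv=rd(-.04,.068,0);k=M[:3,3]
for p in(pv,np.array([.5385,.2095,0])):
    v=k-p;r=np.hypot(v[0],v[1]);th=np.arctan2(-v@RY,-v@RX);print("r,theta",r,th)
    for q in np.linspace(th,np.pi/2+.05,10)[1:]:
        t=p+.075*(-np.cos(q)*RX-np.sin(q)*RY);t[2]=k[2];print(round(q,2),(1000*M[:3,:3].T@(t-k)).round(1))
```

```text
[[ 9.886e-01  1.507e-01  9.000e-04  4.644e-01]
 [ 1.507e-01 -9.886e-01  7.000e-04  1.859e-01]
 [ 9.000e-04 -5.000e-04 -1.000e+00  3.960e-02]
 [ 0.000e+00  0.000e+00  0.000e+00  1.000e+00]] 7.475
r,theta 0.07882339859493732 0.17335163639702983
0.33 [ 6.8 11.   0. ]
0.5 [11.7 22.  -0. ]
0.66 [18.3 32.1  0. ]
0.82 [26.4 41.   0. ]
0.98 [35.8 48.5  0. ]
1.14 [46.3 54.4  0. ]
1.3 [57.7 58.5  0. ]
1.46 [69.5 60.8  0. ]
1.62 [81.5 61.1  0. ]
r,theta 0.07775885271695283 0.15523381095361397
0.32 [ 5.6 11.4 -0. ]
0.48 [10.4 22.6 -0. ]
0.64 [16.9 33.  -0. ]
0.81 [25.  42.1  0. ]
0.97 [34.5 49.7  0. ]
1.13 [45.1 55.8  0. ]
1.3 [56.5 60.   0. ]
1.46 [68.5 62.3  0. ]
1.62 [80.7 62.7  0. ]
```

To row units: 70 mm / 750 = 0.0933, 62 mm / 750 = 0.0827.

>>> {"method": "arm_command", "body": {"plan": [[[0.004,0.0173,0,0,10],[0.0133,0.0347,0,0,10],[0.0253,0.0507,0,0,10],[0.04,0.064,0,0,10],[0.0533,0.072,0,0,10],[0.0667,0.0773,0,0,10],[0.0813,0.0813,0,0,10],[0.0933,0.0827,0,0,10]]]}}

```text
t: 8.48
tool_pos: [0.5426, 0.1357, 0.0385]
orientation: [-3.132, -0.237, 0.002]
ft_force: [-9.1, 8.0, 1.7]
opening: 0.194
grip_force: 5.0
```

To row units: 10 mm / 750 = 0.0133, 8 mm / 750 = 0.0107.

>>> {"method": "arm_command", "body": {"plan": [[[0.0053,0,0,0,10],[0.0107,0,0,0,10],[0.0133,0,0,0,10],[0.0133,0,0,0,10]]]}}

```text
t: 8.98
tool_pos: [0.5508, 0.1369, 0.0378]
orientation: [-3.133, -0.236, 0.006]
ft_force: [-8.0, 8.7, -1.2]
opening: 0.194
grip_force: 5.0
```

To row units: 5 mm / 750 = 0.0067, 3 mm / 750 = 0.004.

>>> {"method": "arm_command", "body": {"plan": [[[0.004,0,0,0,10],[0.0067,0,0,0,10],[0.0067,0,0,0,10]]]}}

```text
t: 9.35
tool_pos: [0.5555, 0.1376, 0.0377]
orientation: [-3.133, -0.236, 0.006]
ft_force: [-8.1, 8.7, -0.2]
opening: 0.194
grip_force: 5.0
```

To row units: -200 mm / 750 = -0.2667, -160 mm / 750 = -0.2133.

>>> {"method": "arm_command", "body": {"plan": [[[-0.0067,0,0,0,30],[-0.0067,0,0,0,50],[-0.0067,0,0,0,50],[-0.0133,0,-0.0667,0,60],[-0.02,0,-0.1333,0,60],[-0.0267,0,-0.2133,0,60],[-0.0267,0,-0.2667,0,60],[-0.0267,0,-0.2667,0,60]]]}}

```text
t: 10.35
tool_pos: [0.5395, 0.1347, 0.2431]
orientation: [-3.13, -0.237, -0.011]
ft_force: [0.8, 0.5, -1.5]
opening: 0.685
grip_force: 0.0
```

Run:
```python
from h import *
print(tool().round(4), env.observe()["t"])
g=grab("wrist","w4")
m,l,c=mask(g,[0,130,60],[8,255,255]);print("red",c)
kn=onz(g,[c[0][2]],.072)[0];print(kn,inrd(kn))
```

```text
[[ 0.9886  0.1506  0.0067  0.5395]
 [ 0.1506 -0.9886  0.0033  0.1347]
 [ 0.0071 -0.0023 -1.      0.2431]
 [ 0.      0.      0.      1.    ]] 10.35
red [(1, [315, 205, 13, 12, 117], [321.1, 210.2])]
[0.54662997 0.13686794 0.072     ] [-0.04389559 -0.00659428  0.072     ]
```

View pics/w4.png

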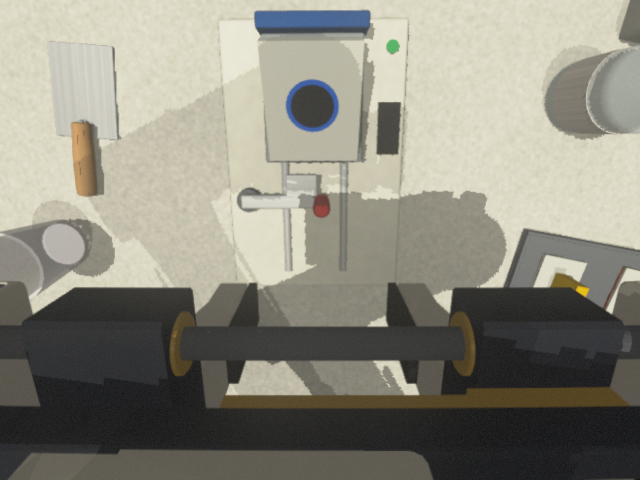

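The carriage is against the blue stop (v≈35). The lever lies across with its knob at (321,210) and its pivot at (248,200). The knob is about 4 mm short of fully across, probably dragged back as I let go, so I'll push it home with closed fingers.

Run:
```python
from h import *
print(shift(rd(-.076,-.0066,.042)), tool()[:3,3])
g=grab("wrist");pv=onz(g,[[248,200]],.04)[0];print(inrd(pv))
```

```text
[-24.17706434  -0.94101458 198.55417858] [0.53835561 0.13426587 0.24062995]
[-0.04178191  0.06440992  0.04      ]
```

To row units: 199 mm / 750 = 0.2653, 195 mm / 750 = 0.26.

>>> {"method": "arm_command", "body": {"plan": [[[-0.016,0,0.04,0,0],[-0.032,-0.0013,0.08,0,0],[-0.032,-0.0013,0.1467,0,0],[-0.032,-0.0013,0.2133,0,0],[-0.032,-0.0013,0.26,0,0],[-0.032,-0.0013,0.2653,0,0]]]}}

```text
t: 11.2
tool_pos: [0.5113, 0.1297, 0.0365]
orientation: [3.129, 0.236, -0.011]
ft_force: [-0.0, 0.6, -0.3]
opening: 0.061
grip_force: 0.0
```

To row units: 19 mm / 750 = 0.0253, 15 mm / 750 = 0.02.

>>> {"method": "arm_command", "body": {"plan": [[[0.0067,0,0,0,0],[0.0133,0,0,0,0],[0.02,0,0,0,0],[0.0253,0,0,0,0],[0.0253,0,0,0,0]]]}}

```text
t: 11.82
tool_pos: [0.5308, 0.134, 0.0403]
orientation: [3.132, 0.236, -0.005]
ft_force: [-10.3, 3.2, 7.5]
opening: 0.005
grip_force: 5.5
```

To row units: -200 mm / 750 = -0.2667, -160 mm / 750 = -0.2133.

>>> {"method": "arm_command", "body": {"plan": [[[-0.02,0,0,0,0],[-0.04,0,0,0,0],[-0.04,0,-0.0667,0,40],[-0.0267,0,-0.1333,0,60],[-0.0133,0,-0.2133,0,87],[0,0,-0.2667,0,87],[0,0,-0.2667,0,87],[0,0,-0.2667,0,87]]]}}

```text
t: 12.82
tool_pos: [0.5316, 0.1341, 0.2394]
orientation: [-3.132, -0.237, 0.001]
ft_force: [-0.9, -0.4, -0.1]
opening: 0.626
grip_force: 0.0
```

Run:
```python
from h import *
print(tool().round(4), env.observe()["t"])
g=grab("wrist","w5")
m,l,c=mask(g,[0,130,60],[8,255,255]);print("red",c)
kn=onz(g,[c[0][2]],.072)[0];print(kn,inrd(kn))
m,l,c=mask(g,[105,120,60],[130,255,255]);print(c)
i=[k for k in c if 300<k[2][0]<350 and k[1][2]<90 and k[2][1]>30]
p=cv2.convexHull(cv2.findNonZero((l==i[0][0]).astype(np.uint8)));e=cv2.fitEllipse(p);print(e, inrd(onz(g,[e[0]],.075)[0]))
print(shift([.45,-.245,.25]))
```

```text
[[ 9.886e-01  1.503e-01 -7.000e-04  5.316e-01]
 [ 1.503e-01 -9.886e-01  2.000e-04  1.341e-01]
 [-7.000e-04 -3.000e-04 -1.000e+00  2.394e-01]
 [ 0.000e+00  0.000e+00  0.000e+00  1.000e+00]] 12.825
red [(1, [314, 191, 12, 10, 60], [319.4, 195.1])]
[0.55138923 0.1393906  0.072     ] [-0.03880642 -0.00482942  0.072     ]
[(1, [254, 0, 116, 14, 1530], [311.1, 6.1]), (2, [286, 67, 53, 53, 642], [312.2, 91.7])]
((311.9385681152344, 92.81588745117188), (52.114566802978516, 53.186317443847656), 144.09521484375) [0.0452339  0.00083867 0.075     ]
[-137.49639212  362.38507243  -10.8193347 ]
```

>>> {"method": "arm_command", "body": {"plan": [[[0,0.0667,0,0,87],[0,0.1333,0,0,87],[0,0.2,0,0,87],[0,0.2,0,0,87],[0,0.2,0,0,87],[0,0.2,0,0,87]]]}}

```text
t: 13.62
tool_pos: [0.5549, -0.0131, 0.2395]
orientation: [3.132, 0.239, -0.001]
ft_force: [-0.0, 0.5, 0.4]
opening: 0.991
grip_force: 0.0
```

Run:
```python
from h import *
print(tool().round(4), env.observe()["t"])
g=grab("wrist","w6")
M=cv2.imread("pics/w5.png");N=cv2.imread("pics/w6.png")
out=np.hstack([cv2.resize(M[:220,230:430],None,fx=2,fy=2,interpolation=cv2.INTER_CUBIC),cv2.resize(N[:220,40:240],None,fx=2,fy=2,interpolation=cv2.INTER_CUBIC)])
cv2.imwrite("pics/cmp.png",out);np.save("w6W.npy",g["W"])
m,l,c=mask(g,[105,120,60],[130,255,255]);print(c)
```

```text
[[ 9.884e-01  1.516e-01 -8.000e-04  5.549e-01]
 [ 1.516e-01 -9.884e-01 -1.000e-04 -1.310e-02]
 [-8.000e-04  0.000e+00 -1.000e+00  2.395e-01]
 [ 0.000e+00  0.000e+00  0.000e+00  1.000e+00]] 13.625
[(1, [79, 0, 116, 20, 1976], [134.8, 8.1]), (2, [620, 0, 18, 13, 179], [628.5, 5.5]), (10, [467, 38, 53, 52, 1996], [494.6, 63.4]), (12, [102, 69, 55, 53, 700], [129.1, 93.3]), (14, [508, 282, 10, 5, 32], [512.3, 284.5])]
```

View pics/cmp.png

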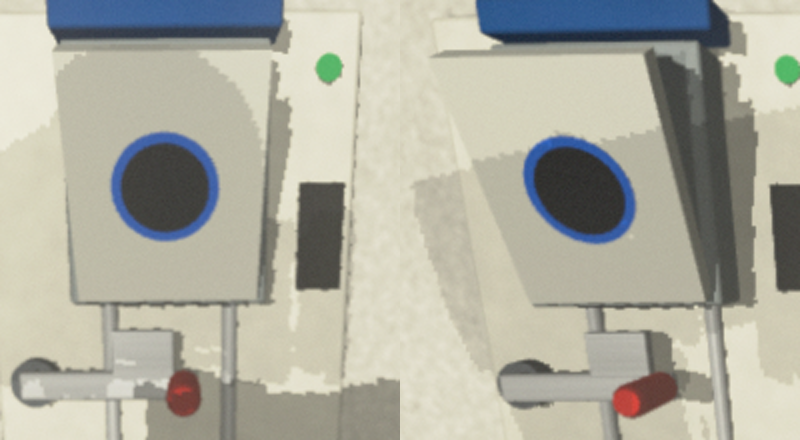

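The left panel (w5) shows the face corners TL (54,49), TR (271,46), BR (262,301) and BL (73,301). In the right panel (w6) they are TL (432,56), TR (648,51), BR (714,303) and BL (533,305). The carriage is against its stop, the lever is straight across and its tab is in front of the carriage.

Run:
```python
from h import *
g=grab("wrist");W6=np.load("w6W.npy")
W5=np.eye(4);W5[:3,:3]=R.from_rotvec([-3.132,-.237,.001]).as_matrix()
T5=np.array([[ 9.886e-01,1.503e-01,-7e-04,.5316],[1.503e-01,-9.886e-01,2e-4,.1341],[-7e-04,-3e-04,-1,.2394],[0,0,0,1]])
a=dict(g);a["W"]=T5@g["hand_eye"];b=dict(g);b["W"]=W6
A=np.array([[54,49],[271,46],[262,301],[73,301],[165,186.5],[184,408]])/2+[230,0]
B=(np.array([[432,56],[648,51],[714,303],[533,305],[579.5,189.5],[626,403]])-[400,0])/2+[40,0]
oa,da=ray(a,A);ob,db=ray(b,B)
P=np.array([tri([(oa,x),(ob,y)]) for x,y in zip(da,db)])
for n,p,x in zip("TL TR BR BL win knob".split(),P,da):
    print(n,p.round(4),inrd(p).round(4))
print("widths",np.linalg.norm(P[0]-P[1]),np.linalg.norm(P[2]-P[3]),"len",np.linalg.norm(P[0]-P[3]),np.linalg.norm(P[1]-P[2]))
up=(P[0]+P[1]-P[2]-P[3])/2;print("slope",np.arctan2(up[2],np.hypot(up[0],up[1])),"yaw",np.degrees(np.arctan2(up[1],up[0])))
l=P[3]-P[2]+P[0]-P[1];print("yaw y",np.degrees(np.arctan2(-l[0],l[1])))
```

```text
TL [0.6724 0.2035 0.093 ] [0.0906 0.04   0.093 ]
TR [0.6859 0.1252 0.0901] [ 0.092  -0.0394  0.0901]
BR [0.5937 0.1078 0.0506] [-0.0019 -0.0425  0.0506]
BL [0.58   0.1932 0.0448] [-0.0023  0.044   0.0448]
win [0.6334 0.1574 0.0746] [0.045  0.0004 0.0746]
knob [0.5458 0.1362 0.0743] [-0.0448 -0.0071  0.0743]
widths 0.07952836308360924 0.08674533138279655 len 0.10475265071170614 0.10186660289122194
slope 0.43890574589878245 yaw 8.536223478375256
yaw y 9.452250207333869
```

The seen low edge is the carriage top, 90 mm wide at z≈.047, so the slope comes from the window and the top edge: about 0.38 rad. The window is at reader (.045, 0), z≈.074. Now I'll go to the tray.

To row units: 205 mm / 750 = 0.2733, -165 mm / 750 = -0.22.

>>> {"method": "arm_command", "body": {"plan": [[[-0.0533,0.0667,0,0,87],[-0.1067,0.1333,0,0,87],[-0.16,0.2,0,0,87],[-0.22,0.2733,0,0,87],[-0.22,0.2733,0,0,87],[-0.22,0.2733,0,0,87],[-0.22,0.2733,0,0,87],[-0.22,0.2733,0,0,87]]]}}

```text
t: 14.72
tool_pos: [0.4237, -0.2405, 0.2399]
orientation: [-3.132, -0.24, 0.0]
ft_force: [0.6, 0.8, -0.1]
opening: 0.994
grip_force: 0.0
```

Run:
```python
from h import *
print(tool().round(4), env.observe()["t"])
g=grab("wrist","w7")
m,l,c=mask(g,[105,120,50],[130,255,255],100);print(c)
```

```text
[[ 9.883e-01  1.522e-01 -0.000e+00  4.237e-01]
 [ 1.522e-01 -9.883e-01  1.000e-04 -2.405e-01]
 [-0.000e+00 -1.000e-04 -1.000e+00  2.399e-01]
 [ 0.000e+00  0.000e+00  0.000e+00  1.000e+00]] 14.725
[(1, [321, 128, 22, 40, 543], [331.3, 147.8])]
```

View pics/w7.png

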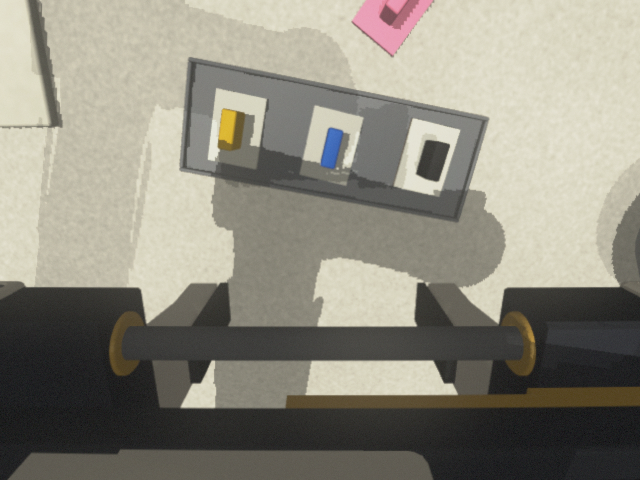

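The tray shows yellow (230,130), blue (331,148) and black (433,160). The blue slide's plate corners are at about (317,106), (362,118), (349,184) and (305,171), and its grip's long axis lies roughly along tool x.

Run:
```python
from h import *
g=grab("wrist")
c=onz(g,[[317,106],[362,118],[349,184],[305,171]],.010);print(c.round(4));print(np.linalg.norm(np.diff(c,axis=0),axis=1))
u=(c[0]+c[1]-c[2]-c[3]);v=c[0]-c[1]+c[3]-c[2]
print("centre",c.mean(0),"yaw",np.degrees(np.arctan2(u[1],u[0])),np.degrees(np.arctan2(-v[0],v[1])))
m,l,cc=mask(g,[105,120,50],[130,255,255],100)
r=cv2.minAreaRect(cv2.findNonZero((l==cc[0][0]).astype(np.uint8)));b=cv2.boxPoints(r);print(r)
P=onz(g,b,.05);print(P.round(4));print("grip c",P.mean(0),[(np.degrees(np.arctan2(*(P[i+1]-P[i])[1::-1])),np.linalg.norm(P[i+1]-P[i])) for i in range(2)])
```

```text
[[ 0.5196 -0.2208  0.01  ]
 [ 0.5153 -0.2666  0.01  ]
 [ 0.4488 -0.2652  0.01  ]
 [ 0.4551 -0.2181  0.01  ]]
[0.04596725 0.06651257 0.04752515]
centre [ 0.48471733 -0.24266754  0.01      ] yaw -1.8373089453240379 -6.48955041731161
((331.1764831542969, 147.79412841796875), (14.309601783752441, 38.80569839477539), 14.03624439239502)
[[ 0.4673 -0.2316  0.05  ]
 [ 0.5014 -0.2349  0.05  ]
 [ 0.5004 -0.2477  0.05  ]
 [ 0.4661 -0.2447  0.05  ]]
grip c [ 0.48379728 -0.23974442  0.05      ] [(np.float64(-5.528205575312768), np.float64(0.034298086003084684)), (np.float64(-94.67754384662372), np.float64(0.0128167334772866))]
```

To row units: 165 mm / 750 = 0.22, 150 mm / 750 = 0.2, 13.7 degrees / 90 = 0.1522.

>>> {"method": "arm_command", "body": {"plan": [[[0.0267,0.0053,0.04,0.0778,50],[0.0533,0.0093,0.0933,0.1522,50],[0.08,0.0133,0.1467,0.1522,50],[0.08,0.0133,0.2,0.1522,50],[0.08,0.0133,0.22,0.1522,50],[0.08,0.0133,0.22,0.1522,50]]]}}

```text
t: 15.58
tool_pos: [0.4835, -0.2421, 0.0746]
orientation: [3.139, -0.137, -0.003]
ft_force: [-0.5, -0.4, 0.5]
opening: 0.576
grip_force: 0.0
```

Run:
```python
from h import *
M=tool();print(M.round(4), env.observe()["t"]);print(shift([.4845,-.241,.024]))
```

```text
[[ 9.962e-01 -8.730e-02 -1.800e-03  4.835e-01]
 [-8.730e-02 -9.962e-01  0.000e+00 -2.421e-01]
 [-1.800e-03  2.000e-04 -1.000e+00  7.460e-02]
 [ 0.000e+00  0.000e+00  0.000e+00  1.000e+00]] 15.575
[ 1.01322657 -1.20299184 50.59067699]
```

To row units: 51 mm / 750 = 0.068, 40 mm / 750 = 0.0533.

>>> {"method": "arm_command", "body": {"plan": [[[0.0013,-0.0013,0.0267,0,50],[0.0013,-0.0013,0.0533,0,50],[0.0013,-0.0013,0.068,0,50],[0.0013,-0.0013,0.068,0,50],[0.0013,-0.0013,0.068,0,10],[0.0013,-0.0013,0.068,0,10],[0.0013,-0.0013,0.068,0,10],[0.0013,-0.0013,0.068,0,10]]], "grip_force": 15}}

```text
t: 16.58
tool_pos: [0.4849, -0.2414, 0.0242]
orientation: [3.139, -0.138, 0.001]
ft_force: [0.0, 2.0, -0.5]
opening: 0.181
grip_force: 0.4
```

To row units: -190 mm / 750 = -0.2533, -145 mm / 750 = -0.1933.

>>> {"method": "arm_command", "body": {"plan": [[[0,0,0,0,10],[0,0,-0.0267,0,10],[0,0,-0.08,0,10],[0,0,-0.1333,0,10],[0,0,-0.1933,0,10],[0,0,-0.2533,0,10],[0,0,-0.2533,0,10],[0,0,-0.2533,0,10]]]}}

```text
t: 17.58
tool_pos: [0.4842, -0.2411, 0.2133]
orientation: [-3.138, 0.139, 0.001]
ft_force: [-0.9, -0.8, -2.3]
opening: 0.157
grip_force: 15.0
```

Run:
```python
from h import *
M=tool();s=env.observe();print(M.round(4), s["t"],np.round(s["joints"],3),s["opening"],s["grip_force"],np.round(s["ft_force"],2))
g=grab("wrist","w8")
m,l,c=mask(g,[105,120,50],[130,255,255],30);print(c)
```

```text
[[ 9.961e-01 -8.820e-02 -6.000e-04  4.842e-01]
 [-8.820e-02 -9.961e-01  7.000e-04 -2.411e-01]
 [-7.000e-04 -6.000e-04 -1.000e+00  2.133e-01]
 [ 0.000e+00  0.000e+00  0.000e+00  1.000e+00]] 17.575 [-1.000e-01  1.490e-01 -3.030e-01 -1.000e-03 -1.120e+00  1.583e+00] 0.1571633072479944 14.999952167272568 [-0.92 -0.79 -2.25]
[(1, [305, 259, 35, 68, 2150], [322.0, 294.2]), (2, [307, 361, 31, 6, 182], [322.0, 363.5])]
```

View pics/w8.png

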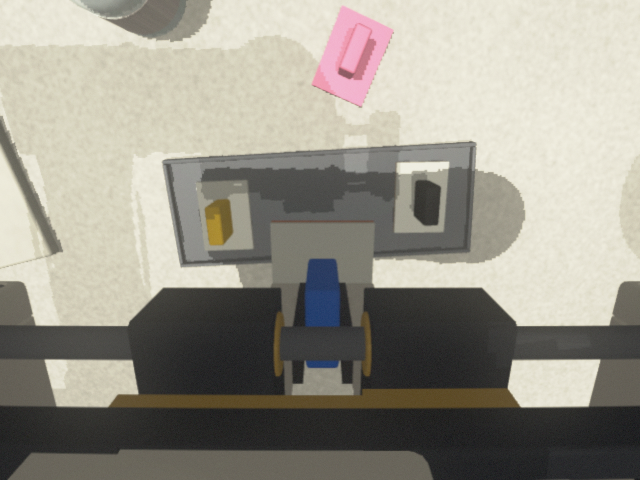

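The slide is held, square in the pads, with its front edge at v≈221 (u 270–375). The tray, yellow, black and pink items are undisturbed.

Run:
```python
from h import *
g=grab("wrist")
inv=np.linalg.inv(tool())
a=dict(g);a["W"]=g["hand_eye"]
for px in([270,222],[375,222]):
    o,d=ray(a,[px]);d=d[0];t=(.014-o[2])/d[2];print("front edge tool",(o+t*d)*1000)
print("hover",shift(rd(.0424,0,.15)),"mid",shift(rd(-.02,-.1,.2)))
```

```text
front edge tool [ 34.51354143 -24.35130531  14.        ]
front edge tool [34.54640761 25.31065869 14.        ]
hover [ 111.51325654 -409.16171863   62.38737504] mid [  74.75240522 -297.14816654   12.43375699]
```

To row units: -409 mm / 750 = -0.5453, 111 mm / 750 = 0.148, -13.9 degrees / 90 = -0.1544.

>>> {"method": "arm_command", "body": {"plan": [[[0.0133,-0.0533,0,0,10],[0.0333,-0.12,0,0,10],[0.0533,-0.1933,0,-0.0444,10],[0.0733,-0.2667,0,-0.0889,10],[0.1,-0.3467,0,-0.1544,10],[0.12,-0.4267,0,-0.1544,10],[0.14,-0.4933,0,-0.1544,10],[0.148,-0.5453,0,-0.1544,10]]]}}

```text
t: 18.68
tool_pos: [0.6313, 0.1582, 0.2117]
orientation: [3.131, 0.244, -0.005]
ft_force: [-0.1, -1.4, -0.5]
opening: 0.163
grip_force: 15.0
```

>>> {"method": "arm_command", "body": {"plan": [[[0,0,0,0,10],[0,0,0,0,10]]]}}

```text
t: 18.92
tool_pos: [0.6307, 0.1559, 0.2125]
orientation: [3.131, 0.243, -0.004]
ft_force: [-0.2, -0.5, -0.6]
opening: 0.159
grip_force: 15.0
```

Run:
```python
from h import *
M=tool();s=env.observe();print(M.round(4), s["t"],s["opening"],np.round(s["ft_force"],2),"yaw",np.degrees(np.arctan2(M[1,0],M[0,0])))
print("in reader",inrd(M[:3,3]).round(4));print("to",shift(rd(.0424,0,.120)))
```

```text
[[ 9.880e-01  1.543e-01 -2.300e-03  6.307e-01]
 [ 1.543e-01 -9.880e-01 -1.300e-03  1.559e-01]
 [-2.500e-03  9.000e-04 -1.000e+00  2.125e-01]
 [ 0.000e+00  0.000e+00  0.000e+00  1.000e+00]] 18.925 0.15883506117769894 [-0.17 -0.47 -0.63] yaw 8.874897494404955
in reader [ 0.0421 -0.0007  0.2125]
to [ 0.55763118 -0.74994618 92.4784963 ]
```

To row units: 98 mm / 750 = 0.1307, 92 mm / 750 = 0.1227.

>>> {"method": "arm_command", "body": {"plan": [[[0,-0.0013,0.0533,0,10],[0,-0.0013,0.1,0,10],[0,-0.0013,0.1227,0,10],[0,-0.0013,0.1307,0,10],[0,-0.0013,0.1307,0,10]]], "grip_force": 6}}

```text
t: 19.55
tool_pos: [0.6317, 0.157, 0.1167]
orientation: [-3.132, -0.242, -0.001]
ft_force: [-0.6, -0.3, -0.5]
opening: 0.16
grip_force: 6.0
```

To row units: 6 mm / 750 = 0.008, 4 mm / 750 = 0.0053.

>>> {"method": "arm_command", "body": {"plan": [[[0,0,0.0027,0,10],[0,0,0.0053,0,10],[0,0,0.008,0,10],[0,0,0.008,0,10]]]}}

```text
t: 20.05
tool_pos: [0.6312, 0.1573, 0.1101]
orientation: [-3.132, -0.243, -0.0]
ft_force: [-0.4, -0.6, 0.3]
opening: 0.159
grip_force: 6.0
```

To row units: 7 mm / 750 = 0.0093, 5 mm / 750 = 0.0067.

>>> {"method": "arm_command", "body": {"plan": [[[0,0,0.0027,0,10],[0,0,0.004,0,10],[-0.0013,0,0.0067,0,10],[-0.0027,0,0.0093,0,10],[-0.0027,0,0.0093,0,10]]]}}

```text
t: 20.68
tool_pos: [0.6289, 0.1569, 0.1026]
orientation: [3.132, 0.243, -0.001]
ft_force: [-4.2, 0.8, 2.7]
opening: 0.162
grip_force: 6.0
```

To row units: 8 mm / 750 = 0.0107, 7 mm / 750 = 0.0093.

>>> {"method": "arm_command", "body": {"plan": [[[-0.0013,0,0.0027,0,10],[-0.0027,0,0.0053,0,10],[-0.004,0,0.0067,0,10],[-0.0053,0,0.0093,0,10],[-0.0067,0,0.0107,0,10],[-0.0067,0,0.0107,0,10]]]}}

```text
t: 21.42
tool_pos: [0.6242, 0.1561, 0.0948]
orientation: [3.132, 0.242, -0.0]
ft_force: [-0.3, -0.3, 0.2]
opening: 0.165
grip_force: 6.0
```

Run:
```python
from h import *
M=tool();s=env.observe();print("in reader",inrd(M[:3,3]).round(4),s["t"],s["opening"],np.round(s["ft_force"],2),np.round(s["moment"],3))
for n in("scene","side"):grab(n,n+"1")
a=grab("wrist","w9")["frame"][...,::-1]
S=cv2.imread("pics/scene1.png")[195:315,300:420];T=cv2.imread("pics/side1.png")[160:280,270:410]
o=np.zeros((480,800,3),np.uint8);o[:240,:240]=cv2.resize(S,(240,240),interpolation=3);o[240:,:280]=cv2.resize(T,(280,240),interpolation=3)
o[:480,290:800]=a[:480,65:575];cv2.imwrite("pics/c9.png",o)
```

```text
in reader [0.0357 0.0005 0.0948] 21.425 0.16497165426356866 [-0.26 -0.32  0.23] [-0.06  -0.051  0.06 ]
```

View pics/c9.png

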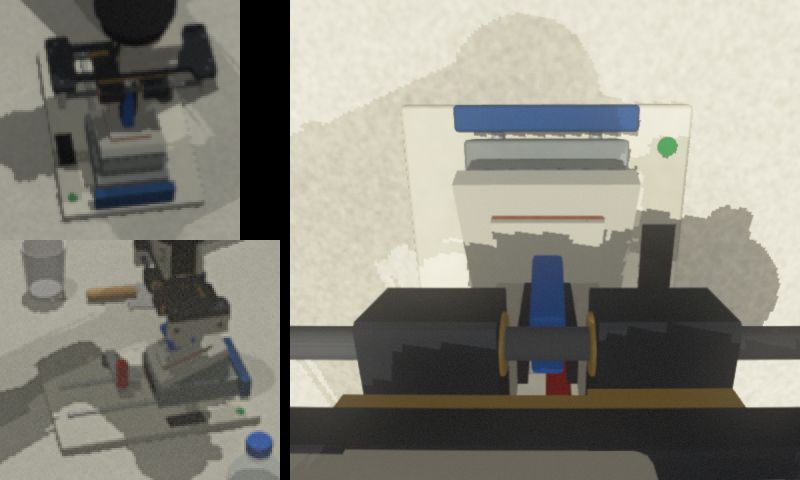

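The slide's front edge is at wrist (267..378, 217), parallel to the stage's top edge, and the blue bar is turning in the pads. I'll continue down.

To row units: 3 mm / 750 = 0.004, -2 mm / 750 = -0.0027.

>>> {"method": "arm_command", "body": {"plan": [[[-0.0013,0,0.0013,0,10],[-0.0013,0,0.0027,0,10],[-0.0027,0,0.004,0,10],[-0.0027,0,0.004,0,10]]]}}

```text
t: 22.08
tool_pos: [0.6223, 0.1559, 0.0919]
orientation: [-3.132, -0.243, -0.0]
ft_force: [0.2, 0.8, 0.5]
opening: 0.162
grip_force: 6.0
```

To row units: 2 mm / 750 = 0.0027, 1 mm / 750 = 0.0013.

>>> {"method": "arm_command", "body": {"plan": [[[0,0,0.0013,0,10],[0,0,0.0027,0,10],[0,0,0.0027,0,10]]]}}

```text
t: 22.45
tool_pos: [0.6222, 0.1558, 0.0905]
orientation: [3.132, 0.243, 0.0]
ft_force: [-2.7, 0.0, 5.1]
opening: 0.159
grip_force: 6.0
```

```bash
cat > edge.py <<'E'
from h import *
M=tool();s=env.observe();print("in reader",inrd(M[:3,3]).round(4),"t",s["t"],"op",s["opening"],"F",np.round(s["ft_force"],2),np.round(s["moment"],3))
g=grab("wrist","we")
h=cv2.cvtColor(g["frame"],cv2.COLOR_RGB2HSV)
m=cv2.inRange(h[150:260,250:400],np.array([0,60,50]),np.array([16,255,255]))
n,l,st,c=cv2.connectedComponentsWithStats(m);i=1+np.argmax(st[1:,4]);p=cv2.findNonZero((l==i).astype(np.uint8))[:,0]+[250,150]
L,Rr=p[p[:,0]<=p[:,0].min()+3].mean(0),p[p[:,0]>=p[:,0].max()-3].mean(0);print("tile edge",L,Rr,p[:,0].min(),p[:,0].max())
a=dict(g);a["W"]=g["hand_eye"]
o,d=ray(a,[[p[:,0].min()-.5,L[1]],[p[:,0].max()+.5,Rr[1]]])
# true width 50 mm: scale both rays to equal depth
k=.05/np.linalg.norm(d[0]/d[0][0:3]@a["W"][:3,2]-0) if 0 else None
zc=d@a["W"][:3,2];D=.05/np.linalg.norm(d[0]/zc[0]-d[1]/zc[1]);Q=o+D*d/zc[:,None];print("edge pts tool mm (by width)",(Q*1000).round(1).tolist())
for z in(-4,0,4): 
    t=(z/1000-o[2])/d[:,2];print("at tool z",z,((o+d*t[:,None])*1000).round(1).tolist())
mm,l,c=mask(g,[105,120,50],[130,255,255],30)
for k in c:print("blue",k)
E
python3 edge.py
```

```text
in reader [0.0337 0.0006 0.0905] t 22.45 op 0.15902195847467573 F [-2.72  0.05  5.13] [-1.000e-03  1.037e+00  4.700e-02]
tile edge [266.57894737 217.10526316] [377.33333333 217.16666667] 265 379
edge pts tool mm (by width) [[39.9, -24.9, 0.8], [40.0, 25.1, 0.8]]
at tool z -4 [[41.1, -24.1, -4.0], [41.1, 24.4, -4.0]]
at tool z 0 [[40.1, -24.7, 0.0], [40.1, 25.0, 0.0]]
at tool z 4 [[39.2, -25.4, 4.0], [39.2, 25.6, 4.0]]
blue (1, [229, 102, 145, 25, 2957], [302.4, 114.1])
blue (2, [391, 104, 22, 21, 235], [400.5, 114.9])
blue (22, [304, 256, 37, 71, 2239], [322.1, 293.2])
blue (23, [307, 361, 31, 11, 328], [322.1, 365.9])
```

```bash
cat > gap.py <<'E'
from h import *
g=grab("wrist","wg");gr=cv2.cvtColor(g["frame"],cv2.COLOR_RGB2GRAY).astype(float)
p=gr[130:235,285:360].mean(1);d=np.diff(cv2.GaussianBlur(p[:,None],(1,3),0)[:,0]);print([(130+i+1,round(d[i],1)) for i in np.argsort(-abs(d))[:8]])
q=gr[185:205,200:440].mean(0);d=np.diff(q);print([(200+i+1,round(d[i],1)) for i in np.argsort(-abs(d))[:8]])
s=.385;M=tool();Wp=rd(.045,0,.0742);n=-np.sin(s)*RX+np.array([0,0,np.cos(s)]);up=np.cos(s)*RX+np.array([0,0,np.sin(s)])
def u(px):
    o,dd=ray(g,[px]);x=o+dd[0]*(((Wp-o)@n)/(dd[0]@n));return ((x-Wp)@up*1000).round(1),((x-Wp)@RY*1000).round(1)
for px in([321,169],[321,170],[321,171],[321,172],[265,219],[379,219],[229,172],[413,172]):print(px,u(px))
E
python3 gap.py
```

```text
[(np.int64(136), np.float64(-31.3)), (np.int64(135), np.float64(-29.6)), (np.int64(215), np.float64(-27.8)), (np.int64(216), np.float64(-27.0)), (np.int64(132), np.float64(22.2)), (np.int64(133), np.float64(20.8)), (np.int64(167), np.float64(19.8)), (np.int64(156), np.float64(-18.8))]
[(np.int64(416), np.float64(8.0)), (np.int64(417), np.float64(5.8)), (np.int64(415), np.float64(5.7)), (np.int64(227), np.float64(-5.4)), (np.int64(226), np.float64(-5.3)), (np.int64(420), np.float64(-4.1)), (np.int64(228), np.float64(-3.8)), (np.int64(421), np.float64(-3.1))]
[321, 169] (np.float64(53.8), np.float64(1.0))
[321, 170] (np.float64(53.3), np.float64(1.0))
[321, 171] (np.float64(52.8), np.float64(1.0))
[321, 172] (np.float64(52.4), np.float64(1.0))
[265, 219] (np.float64(28.7), np.float64(26.1))
[379, 219] (np.float64(28.8), np.float64(-25.0))
[229, 172] (np.float64(52.3), np.float64(38.6))
[413, 172] (np.float64(52.5), np.float64(-36.7))
```

To row units: -90 mm / 750 = -0.12, -75 mm / 750 = -0.1.

>>> {"method": "arm_command", "body": {"plan": [[[-0.004,0,-0.0107,0,10],[-0.0107,0,-0.0267,0,10],[-0.0267,0,-0.0667,0,10],[-0.0533,0,-0.1,0,10],[-0.08,0,-0.12,0,10],[-0.08,0,-0.12,0,10],[-0.08,0,-0.12,0,10]]], "grip_force": 10}}

```text
t: 23.42
tool_pos: [0.5631, 0.1467, 0.1802]
orientation: [-3.132, -0.243, -0.001]
ft_force: [0.5, 0.5, -1.6]
opening: 0.155
grip_force: 10.0
```

```bash
cat > win.py <<'E'
from h import *
import sys
M=tool();s=env.observe();print("in reader",inrd(M[:3,3]).round(4),"t",s["t"],"op",s["opening"],"F",np.round(s["ft_force"],2),"zaxis",M[:3,2].round(4),"yaw",np.degrees(np.arctan2(M[1,0],M[0,0])).round(2))
g=grab("wrist","ww"+sys.argv[1]);np.save("W"+sys.argv[1]+".npy",g["W"])
mm,l,c=mask(g,[105,120,50],[130,255,255],30)
for k in c:
    if k[1][2]<100 and k[1][1]<200 and k[1][3]>30:
        e=cv2.fitEllipse(cv2.convexHull(cv2.findNonZero((l==k[0]).astype(np.uint8))));print("rim",e,[ (inrd(onz(g,[e[0]],z)[0])*1000).round(1).tolist() for z in(.071,.074,.077)])
for k in c:print("blue",k)
h=cv2.cvtColor(g["frame"],cv2.COLOR_RGB2HSV)
m=cv2.inRange(h[150:290,240:410],np.array([0,60,50]),np.array([16,255,255]))
n,l,st,c=cv2.connectedComponentsWithStats(m)
for i in range(1,n):
    if st[i,4]>40:print("red",st[i]+np.array([240,150,0,0,0]),c[i]+[240,150])
a=dict(g);a["W"]=g["hand_eye"]
gr=cv2.cvtColor(g["frame"],cv2.COLOR_RGB2GRAY)
np.savez("I"+sys.argv[1],f=g["frame"])
E
python3 win.py 1
```

```text
in reader [-0.0261  0.0006  0.1802] t 23.425 op 0.15478210107899149 F [ 0.52  0.52 -1.61] zaxis [ 5.e-04  4.e-04 -1.e+00] yaw 8.87
rim ((321.9142761230469, 136.54437255859375), (58.396339416503906, 62.404266357421875), 90.736572265625) [[45.4, 0.7, 71.0], [45.5, 0.7, 74.0], [45.5, 0.7, 77.0]]
blue (1, [254, 22, 21, 17, 193], [261.7, 27.5])
blue (5, [279, 22, 108, 18, 1179], [336.4, 30.4])
blue (26, [291, 108, 63, 58, 862], [322.2, 134.7])
blue (27, [304, 256, 37, 71, 2191], [322.4, 293.6])
blue (28, [307, 361, 31, 11, 327], [322.0, 365.9])
red [265 215 115   5 572] [322.09965035 217.00874126]
```

Run:
```python
from h import *
f=np.load("I1.npz")["f"];g=grab("wrist");gr=cv2.cvtColor(f,cv2.COLOR_RGB2GRAY).astype(float)
p=gr[20:105,285:355].mean(1);d=np.diff(cv2.GaussianBlur(p[:,None],(1,3),0)[:,0])
for i in sorted(np.argsort(-abs(d))[:12]):print(20+i+1,round(d[i],1),(inrd(onz(g,[[320,20+i+1]],.0925)[0])*1000).round(1))
for v in(70,90,110,200,210):
    q=gr[v-3:v+4,200:440].mean(0);d=np.diff(cv2.GaussianBlur(q[None],(5,1),0)[0]);i=np.argsort(-abs(d))[:6];print(v,sorted((200+int(k),round(d[k],1)) for k in i))
print(shift(rd(.0373,.0006,.092)),shift(rd(.0373-.015,.0006,.092+.030)))
```

```text
21 -15.1 [111.4   1.8  92.5]
22 -16.0 [110.8   1.8  92.5]
40 -6.6 [101.2   1.8  92.5]
41 -7.1 [100.7   1.8  92.5]
46 7.4 [98.   1.8 92.5]
47 20.6 [97.4  1.8 92.5]
48 26.7 [96.9  1.8 92.5]
49 19.1 [96.4  1.8 92.5]
50 8.3 [95.8  1.8 92.5]
60 10.4 [90.3  1.8 92.5]
61 12.8 [89.8  1.8 92.5]
62 7.6 [89.2  1.8 92.5]
70 [(410, np.float64(-9.4)), (411, np.float64(-10.7)), (412, np.float64(-10.7)), (418, np.float64(8.8)), (419, np.float64(8.9)), (430, np.float64(-8.6))]
90 [(384, np.float64(-12.3)), (385, np.float64(-18.1)), (386, np.float64(-15.4)), (391, np.float64(11.2)), (392, np.float64(20.1)), (393, np.float64(19.8))]
110 [(382, np.float64(-11.0)), (383, np.float64(-17.1)), (384, np.float64(-13.5)), (390, np.float64(17.6)), (391, np.float64(21.6)), (392, np.float64(14.8))]
200 [(282, np.float64(-17.4)), (283, np.float64(-19.3)), (337, np.float64(-17.3)), (394, np.float64(20.4)), (397, np.float64(-17.8)), (434, np.float64(17.4))]
210 [(281, np.float64(-17.0)), (282, np.float64(-28.3)), (283, np.float64(-28.1)), (284, np.float64(-16.0)), (360, np.float64(11.7)), (361, np.float64(11.2))]
[63.52704406 -0.10916861 87.34535395] [48.50231487 -0.11273351 57.3577315 ]
```

To row units: 57 mm / 750 = 0.076, 50 mm / 750 = 0.0667.

>>> {"method": "arm_command", "body": {"plan": [[[0.0267,0,0,0,10],[0.056,0,0.0267,0,10],[0.064,0,0.0667,0,10],[0.064,0,0.076,0,10],[0.064,0,0.076,0,10]]], "grip_force": 6}}

```text
t: 24.15
tool_pos: [0.6102, 0.1537, 0.1224]
orientation: [3.131, 0.242, -0.002]
ft_force: [0.9, -0.1, -1.1]
opening: 0.158
grip_force: 6.0
```

Run:
```python
from h import *
M=tool();s=env.observe();print(inrd(M[:3,3]).round(4),s["t"],np.round(s["ft_force"],2));print(shift(rd(.0367,0.0003,.0930)))
```

```text
[0.0215 0.0003 0.1224] 24.15 [ 0.87 -0.11 -1.07]
[ 1.52770414e+01 -2.37792765e-03  2.93626557e+01]
```

To row units: 28 mm / 750 = 0.0373, 26 mm / 750 = 0.0347.

>>> {"method": "arm_command", "body": {"plan": [[[0.0053,0,0.0107,0,10],[0.0107,0,0.0213,0,10],[0.016,0,0.0293,0,10],[0.0187,0,0.0347,0,10],[0.02,0,0.0373,0,10],[0.02,0,0.0373,0,10],[0.02,0,0.0373,0,10]]]}}

```text
t: 25.02
tool_pos: [0.6253, 0.1563, 0.0952]
orientation: [-3.132, -0.243, -0.0]
ft_force: [0.1, -0.2, -0.7]
opening: 0.159
grip_force: 6.0
```

To row units: 1.5 mm / 750 = 0.002, 1 mm / 750 = 0.0013.

>>> {"method": "arm_command", "body": {"plan": [[[0,0,0.0013,0,10],[0.0007,0,0.002,0,10],[0.0007,0,0.002,0,10],[0.0007,0,0.002,0,10]]]}}

```text
t: 25.52
tool_pos: [0.6258, 0.1564, 0.0935]
orientation: [3.132, 0.243, 0.0]
ft_force: [0.1, 0.1, -1.1]
opening: 0.158
grip_force: 6.0
```

To row units: 2 mm / 750 = 0.0027, 1 mm / 750 = 0.0013.

>>> {"method": "arm_command", "body": {"plan": [[[0,0,0.0013,0,10],[0.0004,0,0.0027,0,10],[0.0004,0,0.0027,0,10],[0.0004,0,0.0027,0,10]]]}}

```text
t: 26.02
tool_pos: [0.626, 0.1564, 0.092]
orientation: [3.132, 0.243, 0.0]
ft_force: [-3.5, 0.3, 5.7]
opening: 0.154
grip_force: 6.0
```

To row units: 1 mm / 750 = 0.0013, 0.5 mm / 750 = 0.0007.

>>> {"method": "arm_command", "body": {"plan": [[[0,0,0.0007,0,10],[0,0,0.0013,0,10],[0,0,0.0013,0,10],[0,0,0.0013,0,10]]]}}

```text
t: 26.52
tool_pos: [0.6263, 0.1565, 0.0915]
orientation: [-3.132, -0.243, -0.002]
ft_force: [-3.0, -0.3, 6.8]
opening: 0.158
grip_force: 6.0
```

```bash
python3 edge.py
python3 - <<'E'
from h import *
f=cv2.imread("pics/we.png");gr=cv2.cvtColor(f,cv2.COLOR_BGR2GRAY).astype(float)
p=gr[140:235,285:355].mean(1);d=np.diff(cv2.GaussianBlur(p[:,None],(1,3),0)[:,0])
print([(140+int(i)+1,round(d[i],1)) for i in sorted(np.argsort(-abs(d))[:14])])
E
```

```text
in reader [0.0379 0.0006 0.0915] t 26.525 op 0.1577870852131164 F [-2.98 -0.28  6.84] [-0.101  1.144  0.005]
tile edge [266.5 218.5] [377.5 218.5] 265 379
edge pts tool mm (by width) [[39.4, -24.9, 0.6], [39.4, 25.1, 0.7]]
at tool z -4 [[40.5, -24.1, -4.0], [40.5, 24.4, -4.0]]
at tool z 0 [[39.5, -24.8, 0.0], [39.6, 25.0, 0.0]]
at tool z 4 [[38.6, -25.4, 4.0], [38.6, 25.7, 4.0]]
blue (1, [232, 111, 146, 24, 2900], [303.5, 122.6])
blue (6, [394, 113, 17, 20, 168], [400.6, 123.4])
blue (26, [304, 258, 37, 69, 2205], [322.2, 293.6])
blue (27, [307, 361, 31, 13, 393], [322.1, 366.9])
[(142, np.float64(-26.9)), (143, np.float64(-46.1)), (144, np.float64(-17.2)), (145, np.float64(13.5)), (146, np.float64(16.2)), (163, np.float64(-17.6)), (164, np.float64(-20.1)), (176, np.float64(20.2)), (177, np.float64(16.3)), (216, np.float64(-23.2)), (217, np.float64(-30.7)), (218, np.float64(-18.0)), (221, np.float64(16.7)), (225, np.float64(12.8))]
```

Run:
```python
from h import *
g=grab("wrist");G1=dict(g);G1["W"]=np.load("W1.npy")
for s in(.3,.36,.42):
  wz=.055+.05*np.sin(s)
  P=[rd(.0455+u*np.cos(s),y,wz+u*np.sin(s)) for u in(.05,.035) for y in(-.04,0,.04)]+[rd(.107,0,.047)]
  print(s,"now",proj(g,P).round(0).tolist(),"\n   hover",proj(G1,P)[[0,1,2,6]].round(0).tolist())
f=cv2.imread("pics/we.png");gr=cv2.cvtColor(f,cv2.COLOR_BGR2GRAY).astype(float)
for v in(168,180,190,200,208):
    q=gr[v-2:v+3,190:460].mean(0);d=np.diff(cv2.GaussianBlur(q[None],(5,1),0)[0]);i=np.argsort(-abs(d))[:8];print(v,sorted((190+int(k),round(d[k],1)) for k in i))
f=np.load("I1.npz")["f"];gr=cv2.cvtColor(f,cv2.COLOR_RGB2GRAY).astype(float)
for v in(54,75,100,130):
    q=gr[v-2:v+3,190:460].mean(0);d=np.diff(cv2.GaussianBlur(q[None],(5,1),0)[0]);i=np.argsort(-abs(d))[:8];print("h",v,sorted((190+int(k),round(d[k],1)) for k in i))
```

```text
0.3 now [[414.0, 180.0], [323.0, 180.0], [232.0, 180.0], [410.0, 210.0], [323.0, 210.0], [236.0, 209.0], [323.0, 144.0]] 
   hover [[388.0, 58.0], [323.0, 57.0], [259.0, 57.0], [323.0, 46.0]]
0.36 now [[417.0, 184.0], [323.0, 184.0], [229.0, 184.0], [412.0, 213.0], [323.0, 213.0], [234.0, 213.0], [323.0, 144.0]] 
   hover [[389.0, 58.0], [323.0, 57.0], [257.0, 57.0], [323.0, 46.0]]
0.42 now [[420.0, 189.0], [323.0, 188.0], [226.0, 188.0], [414.0, 218.0], [323.0, 217.0], [232.0, 217.0], [323.0, 144.0]] 
   hover [[391.0, 58.0], [323.0, 58.0], [256.0, 58.0], [323.0, 46.0]]
168 [(237, np.float64(-15.8)), (238, np.float64(-23.3)), (239, np.float64(-17.7)), (398, np.float64(14.6)), (399, np.float64(17.6)), (403, np.float64(14.2)), (404, np.float64(18.6)), (405, np.float64(11.8))]
180 [(227, np.float64(-8.6)), (228, np.float64(-15.0)), (229, np.float64(-15.9)), (230, np.float64(-10.3)), (412, np.float64(10.0)), (413, np.float64(18.9)), (414, np.float64(19.9)), (415, np.float64(11.9))]
190 [(224, np.float64(-8.9)), (225, np.float64(-13.9)), (226, np.float64(-12.2)), (227, np.float64(-6.1)),
[... 635 characters left out ...]
)), (392, np.float64(9.5)), (420, np.float64(10.4)), (432, np.float64(-10.1))]
h 75 [(212, np.float64(8.0)), (213, np.float64(6.5)), (256, np.float64(-6.8)), (373, np.float64(6.1)), (374, np.float64(6.3)), (429, np.float64(-6.3)), (430, np.float64(-8.6)), (433, np.float64(6.3))]
h 100 [(214, np.float64(10.6)), (383, np.float64(-13.3)), (384, np.float64(-18.5)), (385, np.float64(-14.9)), (392, np.float64(17.3)), (393, np.float64(22.2)), (394, np.float64(15.6)), (428, np.float64(-8.4))]
h 130 [(290, np.float64(-27.2)), (387, np.float64(25.4)), (396, np.float64(-37.0)), (397, np.float64(-40.8)), (398, np.float64(-25.6)), (422, np.float64(25.7)), (423, np.float64(38.8)), (424, np.float64(30.9))]
```

The lines agree. The face's top edge is at v≈188 (225..416), and the slide's lower front edge is at v≈216, where u=35 mm is predicted. The slide is also centred sideways within about 0.5 mm. Now I'll firm the grip and bring the push to 10 N.

>>> {"method": "arm_command", "body": {"plan": [[[0,0,0,0,10],[0,0,0,0,10],[0,0,0,0,10],[0,0,0,0,10]]], "grip_force": 12}}

```text
t: 27.12
tool_pos: [0.6263, 0.1565, 0.0915]
orientation: [-3.132, -0.243, -0.002]
ft_force: [-2.4, -1.0, 7.3]
opening: 0.157
grip_force: 12.0
```

```bash
cat > st.py <<'E'
from h import *
F=np.mean([env.observe()["ft_force"] for _ in range(5)],0);s=env.observe();c=F-np.array([.1,-.1,-.9]);n=-.38*RX+np.array([0,0,.925]);t=.925*RX+np.array([0,0,.38])
print(inrd(s["tool_pos"]).round(4),s["t"],"F",F.round(2),"normal",c@n,"tang",c@t,"y",c@RY,np.round(s["moment"],3),s["opening"],s["grip_force"])
E
python3 st.py
```

```text
[0.0379 0.0006 0.0915] 27.125 F [-2.35 -1.02  7.33] normal 8.589873651249478 tang 0.7581734102420357 y -0.5319841062736828 [-0.122  1.128  0.013] 0.15687407392640723 12.00133815407753
```

To row units: 0.3 mm / 750 = 0.0004.

>>> {"method": "arm_command", "body": {"plan": [[[0,0,0.0004,0,10],[0,0,0.0004,0,10],[0,0,0.0004,0,10],[0,0,0.0004,0,10]]]}}

```text
t: 27.62
tool_pos: [0.6264, 0.1565, 0.0915]
orientation: [-3.132, -0.243, -0.002]
ft_force: [-4.9, -0.1, 8.8]
opening: 0.16
grip_force: 12.0
```

```bash
python3 st.py; python3 edge.py|head -2
```

```text
[0.0379 0.0006 0.0915] 27.625 F [-4.9  -0.05  8.8 ] normal 10.851372821499204 tang -0.8745024189517498 y 0.8114013242384325 [-0.121  1.456  0.01 ] 0.16034467238373037 12.001460194587708
in reader [0.0379 0.0006 0.0915] t 27.625 op 0.16034467238373037 F [-4.9  -0.05  8.8 ] [-0.121  1.456  0.01 ]
tile edge [266.5 218.5] [377.5 218.5] 265 379
```

>>> {"method": "arm_command", "body": {"plan": [[[0,0,0,0,10],[0,0,0,0,10],[0,0,0,0,10],[0,0,0,0,10],[0,0,0,0,10],[0,0,0,0,10]]]}}

```text
t: 28.42
tool_pos: [0.6263, 0.1565, 0.0915]
orientation: [-3.132, -0.243, -0.002]
ft_force: [-5.4, 0.1, 9.0]
opening: 0.155
grip_force: 12.0
```

```bash
python3 st.py
```

```text
[0.0379 0.0006 0.0915] 28.425 F [-5.4   0.1   9.02] normal 11.230451312878543 tang -1.2327803291666855 y 1.036046811193497 [-0.097  1.482  0.005] 0.15485279628665677 12.00153037905693
```

To row units: -0.1 mm / 750 = -0.0001.

>>> {"method": "arm_command", "body": {"plan": [[[0,0,-0.0001,0,10],[0,0,-0.0001,0,10],[0,0,-0.0001,0,10],[0,0,-0.0001,0,10],[0,0,-0.0001,0,10]]]}}

```text
t: 29.05
tool_pos: [0.6264, 0.1565, 0.0915]
orientation: [-3.132, -0.243, -0.002]
ft_force: [-4.7, -0.8, 8.6]
opening: 0.159
grip_force: 12.0
```

```bash
python3 st.py
python3 - <<'E'
from h import *
for n in("scene","side"):
    g=grab(n);m,l,c=mask(g,[0,120,40],[10,255,255],4)
    e=[0.001*0]
    for k in c:
        if 280<k[2][0]<420 and 190<k[2][1]<320:print(n,k,inrd(onz(g,[k[2]],.061)[0]).round(4))
    print("exp knob",proj(g,rd(-.04,-.007,.061)).round(1))
E
```

```text
[0.0379 0.0006 0.0915] 29.05 F [-4.71 -0.85  8.63] normal 10.66717670242205 tang -0.8786017763698051 y -0.0008004042826604829 [-0.143  1.359  0.014] 0.1594508445843826 12.001323848962784
exp knob [[355.1 235.3]]
side (11, [329, 220, 5, 14, 51], [330.6, 226.1]) [-0.0457 -0.0159  0.061 ]
exp knob [[332.  223.8]]
```

```bash
python3 -c "
from workcell import env
print(env.sign_off())"
```

```text
the job is handed in; nothing more can be done
None
```

I handed the job in at about 29 s: the carriage is fully home, the lever is locked across, and the blue slide is still gripped and pressed on the sloped face over the window at about 10.7 N; flushness was inferred from forces and edge positions, not seen directly.

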